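# Lock the kiln dial and start the firing

### The job

The temperature on the bench kiln controller is already set: lock it by turning the red bar knob in the middle of the dial clockwise until you feel the lock bite and then a little further, so that the small red pin stands about 4 mm up (more than 6 mm is overtightened), without touching or shifting the black outer dial. Only when it is locked, press the green start button fully in and let it go. Leave the beaker, the jar and the cones where they stand.

Things in the scene. Friction and masses are not known exactly. Their poses are not given: they have to be found in the camera images.
- controller: Grey bench controller of a test kiln, 160 x 220 mm and 66 mm high with a bare metal panel on top, fixed. Origin under its centre at table level; x points to its back (away from the robot at yaw 0), y to its left, z up. On the panel in this frame: the dial and knob axis is vertical at (0, +45) mm, the red lock pin at (-52, -30) mm, the green button at (-5, -67) mm.
- knob_grip (a point): Point on the vertical axis of the inner knob (the lock), 91.5 mm over the table. The knob is a red bar with vertical flat sides, 40 mm long and 13 mm thick, its sides reaching from 82.5 to 98.5 mm over the table, above a round red foot of 32 mm diameter (76.5 to 82.5 mm). This point's x axis runs along the bar's length; its z is up.
- lock_knob: The same inner knob; origin on its axis 76.5 mm over the table, x along the bar. It turns freely (drag 0.04 Nm) until the lock bites, 0.1 to 2.3 rad clockwise from its start as seen from above, different each time and hidden; from there it needs about 0.34 Nm (0.2 when held still) and raises the pin 12 mm per further rad. It stays where it is left; turning back does not lower the pin.
- dial_mark (a point): White mark on the rim of the outer dial, 34 mm from the axis and 80 mm over the table. The dial is a black ring of 74 mm diameter around and below the knob: its face is 76 mm, the tops of its 18 rim lugs (radius 31 to 37 mm) are 80 mm over the table. It turns very easily (0.02 Nm), so any touch shifts it.
- pin_top (a point): Top of the red lock pin, 8 mm diameter, which rises out of a steel bush of 16 mm diameter in the panel. 69 mm over the table while the knob is not locked; 73 mm when it stands 4 mm up.
- start_button (a joint): Travel of the green start button: 0 out, 0.006 m fully in; springs back. Fully in takes 5 N.
- start_button_top (a point): Centre of the top of the green start button, 28 mm diameter, 88 mm over the table when out; pressed straight down. Black housing of 44 mm diameter up to 78 mm over the table.
- beaker: Pale slip beaker, 70 mm diameter, 78 mm high, standing left of the controller; origin under its centre. Bystander.
- glaze_jar: Small black glaze jar, 49 mm diameter, 64 mm high, right of the controller; origin under its centre. Bystander.
- cone_pat: Three witness cones in a clay pat, 22 x 70 x 62 mm, in front of the controller; origin under its centre. Bystander.
- dial_ring: The outer dial itself; origin on its axis at the panel, 66 mm over the table; z up, white mark towards its -x.

How it is judged:
On the way, in this order (a step that is already met when the one before it is completed fails the run):
1. the lock has bitten: the pin stands at least 2 mm up (z of pin_top in the frame of controller above 0.071 m), for 0.2 s.
2. the start button is pressed in, at least 4.5 of its 6 mm (value of joint start_button above 0.0045 m), for 0.05 s.
At the end, for the whole second after the job is handed in: The red pin stands 2 to 6.5 mm up, the start button has been pressed and is out again, the outer dial's mark is within 3 mm of where it was, and beaker, jar and cones are within 30 mm of where they stood (z of pin_top in the frame of controller between 0.071 and 0.0755 m and value of joint start_button below 0.0015 m and distance of dial_mark from where it was at the start of the episode below 0.003 m and distance of each of beaker, glaze_jar, cone_pat from where it was at the start of the episode below 0.03 m); the robot touches nothing.
It fails at once if the outer dial is shifted by more than 3 mm at its rim (distance of dial_mark from where it was at the start of the episode above 0.003 m).
It fails at once if the outer dial is touched with more than 3 N (contact force between anything else and dial_ring above 3 N).
It fails at once if the lock is overtightened: the pin stands more than 6.5 mm up (z of pin_top in the frame of controller above 0.0755 m).
It fails at once if start is pressed before the dial is locked (value of joint start_button above 0.003 m and z of pin_top in the frame of controller below 0.071 m).
It fails at once if a bystander is moved by more than 30 mm (distance of any of beaker, glaze_jar, cone_pat from where it was at the start of the episode above 0.03 m).
It also fails if it takes over 67 s, if anything falls off the work surface, if the arm or the gripper's body presses on something with over 40 N, if the wrist force passes 120 N, or if a joint passes its speed limit or range.

### The arm

A 7-joint arm with a two-finger parallel gripper is mounted at the origin on a cart in front of the work surface, level with it; the furniture and walls round the work are solid. World frame = base frame: x ahead of the robot, y to its left, z up, the work surface at z = 0. Lengths are in m, angles in rad, forces in N, time in s.
With the tool pointing down it reaches from about 0.4 to 0.85 m from the base axis. Payload 6.9 kg.
Tool frame: the origin (TCP) lies midway between the tips of the shut fingers; the grasp point (between the pads) lies 19 mm behind it (ctrl.grasp_offset is the distance from the TCP to the grasp point, in m); z points along the fingers, x is the direction in which the jaws open and shut, and the axes are right-handed (so a half turn about z gives the same grasp; the last joint's range is limited). The gripper opens to 85 mm and grips with 20 to 120 N. Pads are 22 mm wide; open, the fingers measure 114 mm over their backs; the gripper's body (76 mm by 85 mm) begins 54 mm behind the grasp point. The pads swing forward as they close: fully open they stand 13 mm farther back than shut.
Start: joints at [-1.2, 0.507, -0.238, 1.5, 0.126, 1.149, -0.155], TCP at [0.164, 0.603, 0.231] pointing down, gripper open.
Joint ranges: [-3.08, 3.08], [-0.24, 2.05], [-1.43, 1.35], [0, 2.5], [-1.52, 4.66], [0.17, 1.96], [-2.89, 2.89]. Speed limits (rad/s): [2.39, 2.39, 3.14, 3.14, 3.14, 3.14, 3.14].

### API

Orientations are given as a unit quaternion [x, y, z, w].
In Python, from station import ctrl gives the robot as it stands.
- The arm moves only by the tool servo_tool, never from a script. Its argument "series" is a list that holds one entry, the list of rows, each a list of 7 numbers: the shift along the world's x, y, z in m, then the turn, a rotation vector about the world's x, y, z in degrees, then the closure in counts, from 0 (fully open) to 255 (shut). In form: [[[tx, ty, tz, rx, ry, rz, gripper], ...]]. A call has exactly 10 rows; each row shifts and turns the commanded pose from where the row before left it; what a row does not reach is not made up. A row lasts 1/12 s, in which the tool goes at most 41.7 mm and 7.16 degrees, less where a joint would pass 70% of its speed; a pose out of reach is approached as far as the arm can. A call is refused whole if a number of a shift passes 0.0417 or a number of a turn 7.16, either way. A call with a gripper value outside its range is refused whole. The fingers move at their own pace and stop on an object; the grip force is fixed at half the most. Time passes only in rows, so rows that do not move let the fingers close, or fill a call up. It gives the time, the measured TCP pose, the force and the opening at its end, in the units of the state.
- ctrl.get_state(): the state, without advancing time (a new reading comes with each control period).
- ctrl.grab_frame(name): name is "scene" or "top"; returns (picture, depth): 480x640x3 uint8, red, green, blue; 480x640 float32, m along the optical axis (not along the pixel's ray), 0 where there is no reading.
- ctrl.camera_info(name): a dict with "fx", "fy", "cx", "cy" (pixels), "k1" (the pictures are not rectified: a ray, as slopes to the right and down, at radius r is drawn at 1 + k1 r^2 times it, then the intrinsics apply), "eye" and "rotation" of the camera in the world. Camera axes: x right, y down, z forward; pixel columns grow to the right and rows downward; lengths in m; the calibration is good to about 2 mm. A picture is of the moment at which its call begins. camera_info takes no time and is no camera call.
- ctrl.finish_job(): hands the job in, once; it reports no verdict.
Trained networks look in the newest picture that a camera, given by its name, has taken for a name from the list of things; names that differ only in an ending like _2 or _b are one class to them, and where a whole thing is asked for, a point or a joint stands for the part that bears it (a point fixed in the world has none). Each returns a list of dicts, best first, with "confidence" (0 to 1); they miss things now and then, are a little off and sometimes report something else, mostly with a low value. They report only what shows in the picture. A call takes as long as a camera call.
- ctrl.spot_in(thing, camera): "rect" ([left, top, right, bottom] as shares, 0 to 1, of the picture: columns of its width, rows of its height, round what is visible of it).
- ctrl.masks_of(thing, camera): "pixels" (480x640 bool, what is visible of it) and "rect" ([left, top, right, bottom] as shares, 0 to 1, of the picture: columns of its width, rows of its height, round what is visible of it).
- ctrl.mark_of(thing, camera): "at" ([row, column] as shares, 0 to 1, of the picture: columns of its width, rows of its height: a listed point, or the origin of a listed thing).
The state is a dict: "t": time; "joint_pos": joint angles; "joint_vel": joint speeds; "joint_efforts": joint torques, N m; "tcp_pos": TCP position; "orientation": TCP orientation; "wrist_force": force on the tool from outside, world axes, zero at the start; "ft_torque": the same for the moment, N m; "opening": finger opening in m.
Only numpy, scipy, OpenCV 4.12 (cv2) and the standard library are available. Lean on these libraries where they do the work, as an engineer would, in place of code of your own. Each camera call takes 0.05 s, during which the arm holds its last target. There are 200 camera calls.

## Working session

There is one attempt and no reset: what is moved stays moved. The work goes in short steps, Python scripts to look and compute and a tool call to move; the robot and the scene stay as the last step left them, time stands still between calls to the robot, and variables do not carry over. Pictures are saved under pics/ and viewed, about 8 in all and at most 12, crops included, and the job is handed in when it is done.

Besides the shell and the picture viewer there is one more tool, called after "Request:" as name(argument=value, ...) on one line, values as JSON. servo_tool: Moves the arm, as the interface text tells. Its arguments: {"type":"object","properties":{"series":{"type":"array"}},"required":["series"]}

```bash
mkdir -p pics
cat > h.py <<'E'
import numpy as np, cv2
from station import ctrl
from scipy.spatial.transform import Rotation as R
def info(c):
    i=ctrl.camera_info(c); M=np.array(i["rotation"])
    if M.shape!=(3,3): M=R.from_quat(M).as_matrix()
    return i,M,np.array(i["eye"])
def ray(c,row,col):
    i,M,e=info(c); d=np.array([(col-i["cx"])/i["fx"],(row-i["cy"])/i["fy"]]); u=d.copy()
    for _ in range(20): u=d/(1+i["k1"]*(u@u))
    return e,M@np.array([u[0],u[1],1.])
def at_z(c,row,col,z):
    e,d=ray(c,row,col); return e+d*(z-e[2])/d[2]
def at_d(c,row,col,dep):
    e,d=ray(c,row,col); return e+d*dep
def proj(c,p):
    i,M,e=info(c); q=M.T@(np.array(p)-e); u=q[:2]/q[2]; u=u*(1+i["k1"]*(u@u))
    return u[1]*i["fy"]+i["cy"],u[0]*i["fx"]+i["cx"]
def st():
    s=ctrl.get_state(); print({k:np.round(s[k],4).tolist() for k in ("t","joint_pos","tcp_pos","orientation","wrist_force","ft_torque","opening")})
E
python3 - <<'E'
from h import *
np.set_printoptions(precision=4,suppress=True)
st(); print(ctrl.grasp_offset)
Z=dict(knob_grip=.0915,dial_mark=.08,pin_top=.069,start_button_top=.088,beaker=0,glaze_jar=0,cone_pat=0,controller=0)
for c in("top","scene"):
    p,d=ctrl.grab_frame(c); cv2.imwrite(f"pics/{c}0.png",p[:,:,::-1]); np.save(f"pics/{c}0d.npy",d)
    print(c,info(c)[0]["fx"],info(c)[2],info(c)[1][:,2])
    for n,z in Z.items():
        for m in ctrl.mark_of(n,c)[:2]:
            r,k=m["at"][0]*480,m["at"][1]*640
            print(n,round(m["confidence"],2),round(r,1),round(k,1),at_z(c,r,k,z))
E
```

```text
{'t': 0.0, 'joint_pos': [-1.1995, 0.5083, -0.2375, 1.5012, 0.1257, 1.1489, -0.1548], 'tcp_pos': [0.1641, 0.6025, 0.2304], 'orientation': [0.7945, 0.6072, -0.0007, 0.0006], 'wrist_force': [-0.2071, -0.1554, 0.5294], 'ft_torque': [-0.0429, -0.071, 0.0065], 'opening': 0.0854}
0.0187
top 456.93987369518305 [0.4303 0.0968 0.9121] [ 0.1088  0.0017 -0.9941]
knob_grip 0.58 229.1 293.9 [0.5416 0.1513 0.0915]
knob_grip 0.42 246.4 294.1 [0.5101 0.1503 0.0915]
dial_mark 0.68 245.3 295.9 [0.5133 0.1478 0.08  ]
pin_top 0.7 241.8 235.9 [0.5195 0.2605 0.069 ]
start_button_top 0.56 225.4 358.2 [0.5503 0.0344 0.088 ]
beaker 0.6 246.2 236.6 [0.518  0.2722 0.    ]
glaze_jar 0.95 210.1 402.3 [ 0.5956 -0.0618  0.    ]
cone_pat 0.78 288.9 338.6 [0.4352 0.0662 0.    ]
controller 0.85 229.9 321.2 [0.553  0.1023 0.    ]
scene 611.938002408646 [-0.1351 -0.6424  0.6308] [ 0.5858  0.6595 -0.4711]
knob_grip 0.47 239.7 316.1 [0.5374 0.1463 0.0915]
dial_mark 0.61 249.4 304.8 [0.5102 0.1479 0.08  ]
start_button_top 0.58 243.8 321.2 [0.5378 0.132  0.088 ]
start_button_top 0.44 260.5 361.3 [0.5473 0.034  0.088 ]
beaker 0.81 257.0 271.1 [0.53   0.2864 0.    ]
beaker 0.51 248.0 319.3 [0.6308 0.2458 0.    ]
glaze_jar 0.72 315.1 414.5 [ 0.5859 -0.0651  0.    ]
glaze_jar 0.24 249.5 316.6 [0.6221 0.2447 0.    ]
cone_pat 0.81 317.5 306.2 [0.4389 0.0641 0.    ]
controller 0.66 290.6 337.3 [0.5413 0.092  0.    ]
```

Run:
```python
import cv2
a=cv2.imread("pics/top0.png")[170:310,210:430]; b=cv2.imread("pics/scene0.png")[190:340,240:440]
cv2.imwrite("pics/t1.png",cv2.resize(a,None,fx=3.6,fy=3.6,interpolation=cv2.INTER_CUBIC));cv2.imwrite("pics/s1.png",cv2.resize(b,None,fx=4,fy=4,interpolation=cv2.INTER_CUBIC))
```

```text
(no output)
```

View pics/t1.png

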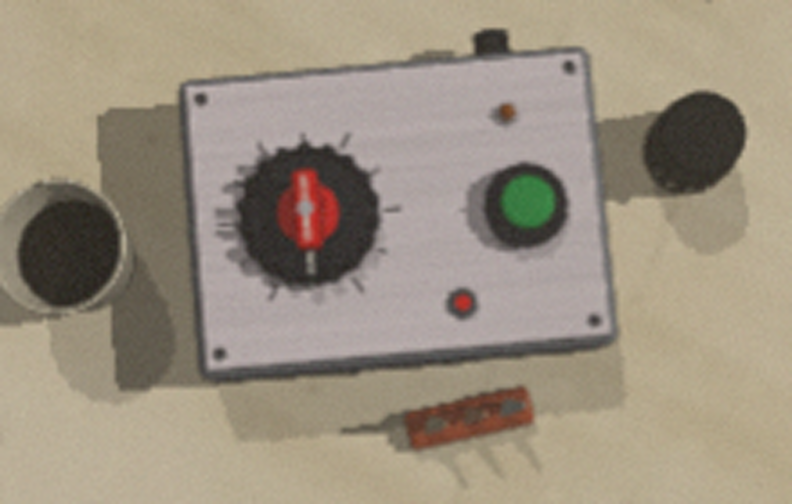

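View pics/s1.png

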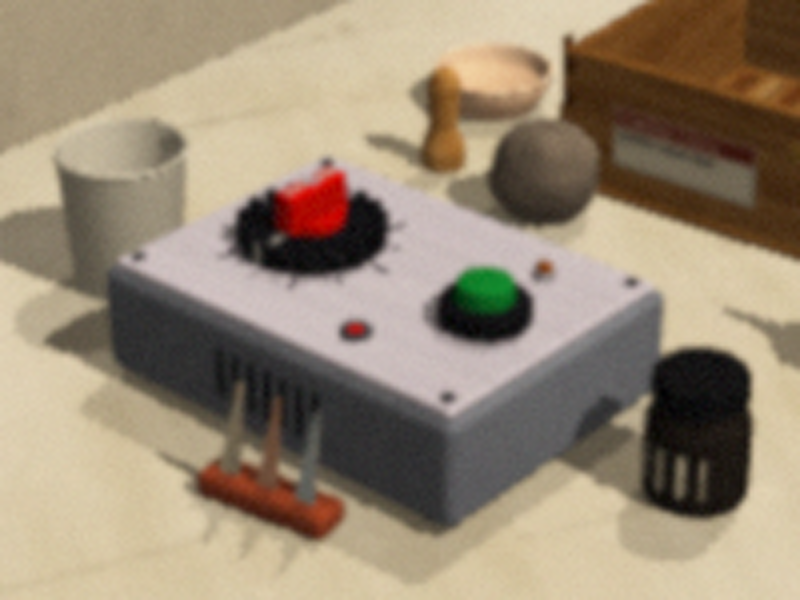

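The top view shows the red bar nearly along world x (crop 305,168–313,248), the white mark below it, green button at (527,203), and pin at (462,302). The mark_of pin hit was wrong because it landed on the beaker. I'll refine by colour.

```bash
cat > m.py <<'E'
from h import *
from scipy.optimize import least_squares
np.set_printoptions(precision=4,suppress=True)
def blobs(img,kind):
    h=cv2.cvtColor(img,cv2.COLOR_BGR2HSV).astype(int); H,S,V=h[...,0],h[...,1],h[...,2]
    m=((H<8)|(H>172))&(S>150)&(V>110) if kind=="red" else (H>45)&(H<90)&(S>110)
    n,l,s,c=cv2.connectedComponentsWithStats(m.astype(np.uint8))
    return [(s[i,4],c[i][::-1],l==i) for i in range(1,n) if s[i,4]>6]
E
python3 - <<'E'
from m import *
obs=[]
for c in("top","scene"):
    im=cv2.imread(f"pics/{c}0.png"); d=np.load(f"pics/{c}0d.npy")
    for k in("red","green"):
        for a,cc,m in blobs(im,k):
            z=.069 if a<60 and k=="red" else .088 if k=="green" else .0985
            print(c,k,a,cc,at_z(c,*cc,z), "depth pt",at_d(c,*cc,d[int(round(cc[0])),int(round(cc[1]))]))
            if k=="red" and a>100:
                ys,xs=np.nonzero(m); print("  rect",cv2.minAreaRect(np.stack([xs,ys],1).astype(np.float32)))
                P=np.array([at_d(c,y,x,d[y,x]) for y,x in zip(ys,xs)]); t=P[(P[:,2]>.093)&(P[:,2]<.104)]
                if len(t)>10:
                    mu=t.mean(0); w,v=np.linalg.eigh(np.cov(t[:,:2].T)); print("  top pts",len(t),mu,v[:,1],np.sqrt(w),'mid',(t.min(0)+t.max(0))/2, t.min(0),t.max(0))
E
```

```text
top red 281 [ 30.8861 445.2989] [ 0.9346 -0.1353  0.0985] depth pt [ 0.9567 -0.1455  0.0628]
  rect ((445.25, 31.249984741210938), (19.091880798339844, 16.970561981201172), 45.0)
top red 141 [ 77.766  386.4823] [ 0.8323 -0.0184  0.0985] depth pt [ 0.8762 -0.0309  0.0098]
  rect ((385.73583984375, 78.07546997070312), (9.3405179977417, 20.05463981628418), 74.05460357666016)
top red 77 [137.7662 407.8442] [ 0.7141 -0.0567  0.0985] depth pt [ 0.7296 -0.0651  0.054 ]
top red 197 [228.1777 295.7005] [0.5424 0.1476 0.0985] depth pt [0.5421 0.1475 0.1002]
  rect ((295.5, 227.5), (21.0, 15.0), 90.0)
  top pts 102 [0.5428 0.1483 0.097 ] [-0.9951 -0.0988] [0.0043 0.0126] mid [0.544  0.1491 0.0969] [0.5248 0.1415 0.0932] [0.5632 0.1566 0.1006]
top red 14 [253.5    338.2857] [0.5001 0.0697 0.069 ] depth pt [0.5001 0.0697 0.0686]
top green 159 [225.434  356.2327] [0.5502 0.038  0.088 ] depth pt [0.5502 0.038  0.0879]
scene red 89 [234.6292 559.0337] [ 0.8829 -0.1726  0.0985] depth pt [ 0.9486 -0.1423  0.0642]
scene red 193 [241.2332 318.8238] [0.5283 0.1278 0.0985] depth pt [0.5447 0.1468 0.0854]

[... 208 characters left out ...]
 0.0931] [0.5608 0.1507 0.099 ]
scene red 34 [238.8235 624.9706] [ 1.0246 -0.2533  0.069 ] depth pt [ 0.9656 -0.2731  0.0976]
scene red 324 [268.4537 465.2685] [ 0.6444 -0.1234  0.0985] depth pt [ 0.728  -0.0678  0.0415]
  rect ((464.5, 268.5), (25.0, 17.0), 90.0)
scene red 8 [272.  328.5] [0.4986 0.0686 0.069 ] depth pt [0.4967 0.0665 0.0707]
scene red 8 [308.5   292.375] [0.3763 0.0221 0.069 ] depth pt [0.4286 0.0899 0.0116]
scene red 11 [310.6364 298.5455] [0.3798 0.0103 0.069 ] depth pt [0.4292 0.073  0.015 ]
scene red 34 [316.1765 313.6176] [ 0.3873 -0.0185  0.069 ] depth pt [0.4391 0.0434 0.0133]
scene green 162 [263.     360.7654] [0.5402 0.0282 0.088 ] depth pt [0.5416 0.0296 0.0869]
```

Request:
servo_tool(series=[[[0.019,-0.0227,-0.002,0,0,1.04,120],[0.019,-0.0227,-0.002,0,0,1.04,120],[0.019,-0.0227,-0.002,0,0,1.04,120],[0.019,-0.0227,-0.002,0,0,1.04,120],[0.019,-0.0227,-0.002,0,0,1.04,120],[0.019,-0.0227,-0.002,0,0,1.04,120],[0.019,-0.0227,-0.002,0,0,1.04,120],[0.019,-0.0227,-0.002,0,0,1.04,120],[0.019,-0.0227,-0.002,0,0,1.04,120],[0.019,-0.0227,-0.002,0,0,1.04,120]]])

```text
t: 1.73
tcp_pos: [0.355, 0.3749, 0.2114]
orientation: [0.736, 0.677, 0.0, 0.0]
wrist_force: [0.2, -0.4, -0.7]
opening: 0.0458
```

Request:
servo_tool(series=[[[0.019,-0.0227,-0.005,0,0,1.04,120],[0.019,-0.0227,-0.005,0,0,1.04,120],[0.019,-0.0227,-0.005,0,0,1.04,120],[0.019,-0.0227,-0.005,0,0,1.04,120],[0.019,-0.0227,-0.005,0,0,1.04,120],[0.019,-0.0227,-0.005,0,0,1.04,120],[0.019,-0.0227,-0.005,0,0,1.04,120],[0.019,-0.0227,-0.005,0,0,1.04,120],[0.019,-0.0227,-0.005,0,0,1.04,120],[0,0,0,0,0,0,120]]])

```text
t: 2.57
tcp_pos: [0.5288, 0.1651, 0.1652]
orientation: [0.681, 0.732, -0.001, 0.002]
wrist_force: [0.9, 0.2, 1.0]
opening: 0.0457
```

Run:
```python
from m import *
s=ctrl.get_state(); st(); print("jaw angle",R.from_quat(s["orientation"]).as_matrix()[:,[0,2]].T)
p,d=ctrl.grab_frame("scene"); cv2.imwrite("pics/scene1.png",p[:,:,::-1])
cv2.imwrite("pics/s2.png",cv2.resize(p[150:330,220:430,::-1],None,fx=3,fy=3,interpolation=cv2.INTER_CUBIC))
```

```text
{'t': 2.5667, 'joint_pos': [-0.2031, 0.4616, -0.217, 1.7855, 0.1267, 0.9084, 1.1664], 'tcp_pos': [0.5288, 0.1651, 0.1652], 'orientation': [0.6812, 0.7321, -0.001, 0.0016], 'wrist_force': [0.906, 0.186, 0.9709], 'ft_torque': [-0.0191, -0.0014, -0.0409], 'opening': 0.0457}
jaw angle [[-0.0718  0.9974 -0.0038]
 [ 0.0009 -0.0037 -1.    ]]
```

View pics/s2.png

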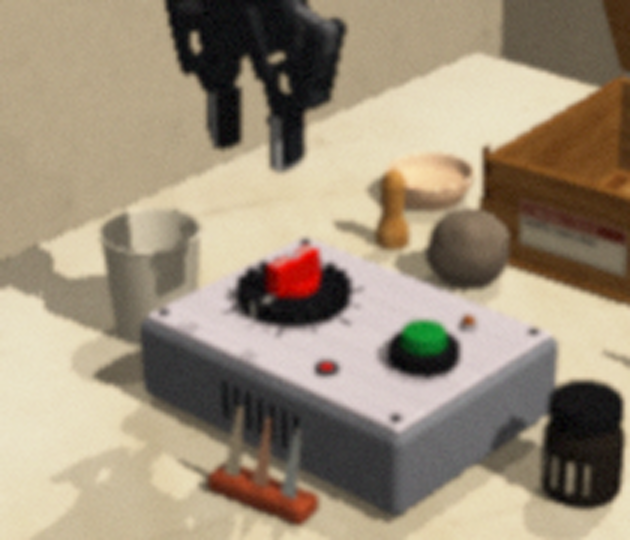

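The gripper is over the left part of the controller and clear of everything. The knob, pin (crop 326,368) and button are all visible.

Request:
servo_tool(series=[[[0.003,-0.0037,-0.009,0,0,0.2,120],[0.003,-0.0037,-0.009,0,0,0.2,120],[0.003,-0.0037,-0.009,0,0,0.2,120],[0.003,-0.0037,-0.009,0,0,0.2,120],[0.003,-0.0037,-0.009,0,0,0.2,120],[0.003,-0.0037,-0.009,0,0,0.2,120],[0,0,0,0,0,0,120],[0,0,0,0,0,0,120],[0,0,0,0,0,0,120],[0,0,0,0,0,0,120]]])

```text
t: 3.45
tcp_pos: [0.5434, 0.15, 0.1128]
orientation: [0.671, 0.742, 0.0, 0.0]
wrist_force: [0.0, -0.7, -0.6]
opening: 0.0452
```

Run:
```python
from m import *
s=ctrl.get_state(); st(); x=R.from_quat(s["orientation"]).as_matrix()[:,0];print("jaw",np.degrees(np.arctan2(x[1],x[0])))
for c,r in(("scene",(150,330,220,430)),("top",(150,330,200,400))):
    p,d=ctrl.grab_frame(c); a,b,e,f=r
    cv2.imwrite(f"pics/{c}2.png",cv2.resize(p[a:b,e:f,::-1],None,fx=3.3,fy=3.3,interpolation=cv2.INTER_CUBIC))
a=cv2.imread("pics/scene2.png");b=cv2.imread("pics/top2.png");cv2.imwrite("pics/c2.png",cv2.resize(np.hstack([a,b]),(800,int(800*a.shape[0]/(a.shape[1]+b.shape[1])))))
```

```text
{'t': 3.45, 'joint_pos': [-0.172, 0.5364, -0.2142, 1.8232, 0.1522, 0.797, 1.2075], 'tcp_pos': [0.5434, 0.15, 0.1128], 'orientation': [0.6708, 0.7417, 0.0004, 0.0001], 'wrist_force': [0.0223, -0.7005, -0.6093], 'ft_torque': [-0.0369, -0.0598, 0.025], 'opening': 0.0452}
jaw 95.74749533692888
```

View pics/c2.png

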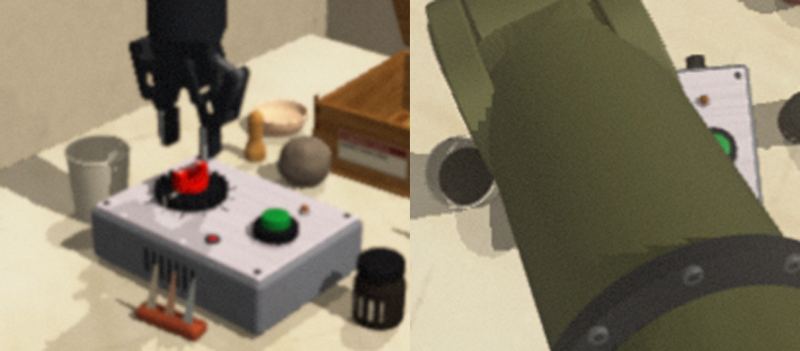

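The fingers straddle the knob. The pin is visible in scene, and the top camera is blocked by the arm. Next I descend and grip.

Request:
servo_tool(series=[[[0,-0.001,-0.006,0,0,0,120],[0,0,-0.006,0,0,0,120],[0,0,-0.006,0,0,0,120],[0,0,-0.005,0,0,0,120],[0,0,-0.0035,0,0,0,120],[0,0,0,0,0,0,120],[0,0,0,0,0,0,120],[0,0,0,0,0,0,120],[0,0,0,0,0,0,120],[0,0,0,0,0,0,120]]])

```text
t: 4.38
tcp_pos: [0.5434, 0.1486, 0.0861]
orientation: [0.671, 0.742, 0.0, 0.0]
wrist_force: [-0.9, 0.8, -0.1]
opening: 0.0451
```

Request:
servo_tool(series=[[[0,0,0,0,0,0,150],[0,0,0,0,0,0,180],[0,0,0,0,0,0,200],[0,0,0,0,0,0,220],[0,0,0,0,0,0,240],[0,0,0,0,0,0,255],[0,0,0,0,0,0,255],[0,0,0,0,0,0,255],[0,0,0,0,0,0,255],[0,0,0,0,0,0,255]]])

```text
t: 5.22
tcp_pos: [0.5431, 0.15, 0.0862]
orientation: [0.67, 0.742, 0.001, -0.0]
wrist_force: [-2.2, 4.5, 3.8]
opening: 0.011
```

```bash
cat > look.py <<'E'
from m import *
import sys
s=ctrl.get_state(); x=R.from_quat(s["orientation"]).as_matrix()[:,0]
print("t",s["t"],"tcp",np.array(s["tcp_pos"]),"jaw",np.degrees(np.arctan2(x[1],x[0])),"F",np.array(s["wrist_force"]),"T",np.array(s["ft_torque"]),"open",s["opening"],"q7",s["joint_pos"][6],"eff",np.array(s["joint_efforts"])[4:])
p,d=ctrl.grab_frame("scene")
for a,c,m in blobs(np.ascontiguousarray(p[:,:,::-1]),"red"):
    if abs(c[0]-271)<8 and abs(c[1]-328.5)<6:
        ys,xs=np.nonzero(m); print("pin",a,c,ys.min(),ys.max(),"h",sorted(at_d("scene",y,x,d[y,x])[2] for y,x in zip(ys,xs))[-3:])
if len(sys.argv)>1: cv2.imwrite(f"pics/{sys.argv[1]}.png",cv2.resize(p[170:310,240:400,::-1],None,fx=4,fy=4,interpolation=cv2.INTER_CUBIC))
E
python3 look.py g1
```

```text
t 5.2167 tcp [0.5431 0.15   0.0862] jaw 95.79548291607449 F [-2.2424  4.4803  3.8161] T [ 1.0642  0.4403 -0.0513] open 0.011030957210826918 q7 1.1981006065275428 eff [1.3042 0.0653 0.0311]
```

View pics/g1.png

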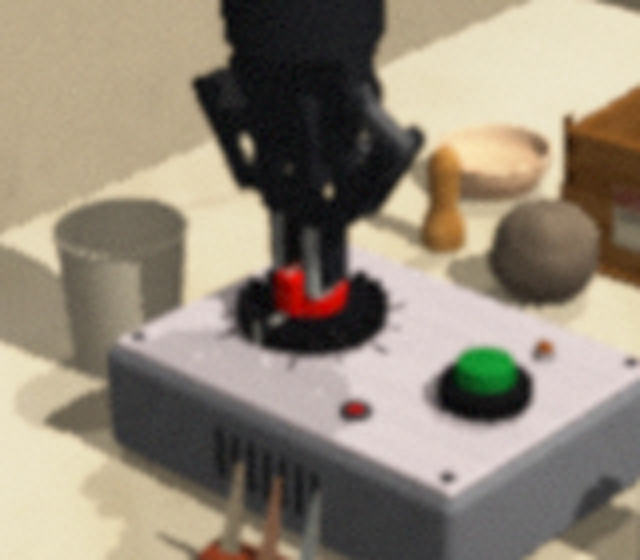

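The bar is gripped and the axis looks to be at y≈0.150. I'll centre there and turn clockwise, with settling rows at the end.

Request:
servo_tool(series=[[[0,0.0014,0,0,0,-2,255],[0,0,0,0,0,-2.5,255],[0,0,0,0,0,-2.5,255],[0,0,0,0,0,-2.5,255],[0,0,0,0,0,-2.5,255],[0,0,0,0,0,-2.5,255],[0,0,0,0,0,-2.5,255],[0,0,0,0,0,-1,255],[0,0,0,0,0,0,255],[0,0,0,0,0,0,255]]])

```text
t: 6.1
tcp_pos: [0.5431, 0.1506, 0.0862]
orientation: [0.778, 0.628, 0.0, -0.0]
wrist_force: [-2.5, 3.2, 5.2]
opening: 0.0114
```

```bash
sed -i 's/S>150)&(V>110)/S>120)\&(V>80)/; s/s\[i,4\]>6/s[i,4]>3/' m.py; python3 look.py
```

```text
t 6.1 tcp [0.5431 0.1506 0.0862] jaw 77.77948401765737 F [-2.5284  3.1966  5.2371] T [ 0.6016  0.476  -0.0409] open 0.011399801410857374 q7 0.9540153499346976 eff [ 0.8906 -0.3814 -0.0179]
pin 13 [272.     328.3077] 271 273 h [np.float64(0.06863916717006036), np.float64(0.06931229072940381), np.float64(0.06955166378422606)]
```

Request:
servo_tool(series=[[[0,0,0,0,0,-2,255],[0,0,0,0,0,-2.5,255],[0,0,0,0,0,-2.5,255],[0,0,0,0,0,-2.5,255],[0,0,0,0,0,-2.5,255],[0,0,0,0,0,-2.5,255],[0,0,0,0,0,-2.5,255],[0,0,0,0,0,-1,255],[0,0,0,0,0,0,255],[0,0,0,0,0,0,255]]])

```text
t: 6.98
tcp_pos: [0.5432, 0.1509, 0.0862]
orientation: [0.867, 0.499, 0.0, -0.0]
wrist_force: [-2.3, 4.7, 6.2]
opening: 0.0115
```

```bash
python3 look.py
```

```text
t 6.9833 tcp [0.5432 0.1509 0.0862] jaw 59.8141932809553 F [-2.285   4.7185  6.2101] T [ 0.9337  0.4808 -0.0127] open 0.011527226979764289 q7 0.7133304755723529 eff [ 1.1765 -0.196  -0.0184]
pin 12 [272.  328.5] 271 273 h [np.float64(0.06923249106054985), np.float64(0.06950344676125142), np.float64(0.06975460015098489)]
```

Request:
servo_tool(series=[[[0,0,0,0,0,-2,255],[0,0,0,0,0,-2.5,255],[0,0,0,0,0,-2.5,255],[0,0,0,0,0,-2.5,255],[0,0,0,0,0,-2.5,255],[0,0,0,0,0,-2.5,255],[0,0,0,0,0,-2.5,255],[0,0,0,0,0,-1,255],[0,0,0,0,0,0,255],[0,0,0,0,0,0,255]]])

```text
t: 7.87
tcp_pos: [0.5435, 0.1513, 0.0862]
orientation: [0.934, 0.357, 0.001, -0.001]
wrist_force: [-0.9, 5.4, 5.4]
opening: 0.0115
```

```bash
python3 look.py
```

```text
t 7.8667 tcp [0.5435 0.1513 0.0862] jaw 41.83129527959103 F [-0.9221  5.3696  5.372 ] T [ 1.1563  0.3407 -0.0401] open 0.011541557468727056 q7 0.4732301325545277 eff [ 1.3238  0.0674 -0.0171]
pin 13 [272.     328.3077] 271 273 h [np.float64(0.06952131876513967), np.float64(0.0700009804006414), np.float64(0.07016953869542375)]
```

Request:
servo_tool(series=[[[0,0.001,0,0,0,-2,255],[0,0,0,0,0,-2.5,255],[0,0,0,0,0,-2.5,255],[0,0,0,0,0,-2.5,255],[0,0,0,0,0,-2.5,255],[0,0,0,0,0,-2.5,255],[0,0,0,0,0,-2.5,255],[0,0,0,0,0,-1,255],[0,0,0,0,0,0,255],[0,0,0,0,0,0,255]]])

```text
t: 8.75
tcp_pos: [0.5439, 0.1516, 0.0862]
orientation: [0.978, 0.207, 0.001, -0.0]
wrist_force: [0.4, 4.4, 4.9]
opening: 0.0114
```

```bash
python3 look.py
```

```text
t 8.75 tcp [0.5439 0.1516 0.0862] jaw 23.838447522260477 F [0.3997 4.4128 4.8571] T [ 1.1141 -0.1511 -0.0595] open 0.01140929457221917 q7 0.23287222997933443 eff [ 1.1724  0.581  -0.0144]
pin 12 [272.  328.5] 271 273 h [np.float64(0.06823866887041818), np.float64(0.069408863710398), np.float64(0.06986948890754152)]
```

Request:
servo_tool(series=[[[0,0,0,0,0,-2,255],[0,0,0,0,0,-2.5,255],[0,0,0,0,0,-2.5,255],[0,0,0,0,0,-2.5,255],[0,0,0,0,0,-2.5,255],[0,0,0,0,0,-2.5,255],[0,0,0,0,0,-2.5,255],[0,0,0,0,0,-1,255],[0,0,0,0,0,0,255],[0,0,0,0,0,0,255]]])

```text
t: 9.63
tcp_pos: [0.5443, 0.1517, 0.0862]
orientation: [0.999, 0.051, 0.001, -0.0]
wrist_force: [2.6, 5.3, 3.8]
opening: 0.0114
```

```bash
python3 look.py
```

```text
t 9.6333 tcp [0.5443 0.1517 0.0862] jaw 5.831775454266444 F [2.6239 5.2803 3.7516] T [ 1.1808 -0.4385  0.0088] open 0.011401180384466894 q7 -0.005972317027620204 eff [ 1.2877  0.9518 -0.0168]
pin 12 [272.  328.5] 271 273 h [np.float64(0.06895302400690217), np.float64(0.069311574564066), np.float64(0.0693699718834464)]
```

Request:
servo_tool(series=[[[0,0,0,0,0,-2,255],[0,0,0,0,0,-2.5,255],[0,0,0,0,0,-2.5,255],[0,0,0,0,0,-2.5,255],[0,0,0,0,0,-2.5,255],[0,0,0,0,0,-2.5,255],[0,0,0,0,0,-2.5,255],[0,0,0,0,0,-1,255],[0,0,0,0,0,0,255],[0,0,0,0,0,0,255]]])

```text
t: 10.52
tcp_pos: [0.5448, 0.1517, 0.0862]
orientation: [0.994, -0.106, 0.002, -0.001]
wrist_force: [4.3, 6.5, 3.0]
opening: 0.0114
```

```bash
python3 look.py
```

```text
t 10.5167 tcp [0.5448 0.1517 0.0862] jaw -12.126720686382777 F [4.314  6.4649 3.033 ] T [ 1.1935 -0.8265  0.2971] open 0.011366312680553887 q7 -0.24400560403671442 eff [ 1.0781  1.3506 -0.3076]
pin 12 [271.5 328.5] 270 273 h [np.float64(0.07025159627545696), np.float64(0.07136997356066777), np.float64(0.07149440639487215)]
```

The lock bit: Tz jumped to 0.30 and the pin is rising. I'll make a small further turn, then measure over several frames.

Request:
servo_tool(series=[[[0,0,0,0,0,-1,255],[0,0,0,0,0,-1,255],[0,0,0,0,0,-1,255],[0,0,0,0,0,-1,255],[0,0,0,0,0,-1,255],[0,0,0,0,0,0,255],[0,0,0,0,0,0,255],[0,0,0,0,0,0,255],[0,0,0,0,0,0,255],[0,0,0,0,0,0,255]]])

```text
t: 11.4
tcp_pos: [0.5449, 0.1517, 0.0862]
orientation: [0.989, -0.149, 0.002, -0.001]
wrist_force: [3.6, 6.0, 1.9]
opening: 0.011
```

```bash
cat > pin.py <<'E'
from m import *
H=[];I=[]
for _ in range(10):
    p,d=ctrl.grab_frame("scene"); I.append(p.astype(float)); H.append(d)
I=np.mean(I,0); D=np.median(H,0); red=I[...,0]-(I[...,1]+I[...,2])/2
b=cv2.imread("pics/scene0.png")[:,:,::-1].astype(float); rb=b[...,0]-(b[...,1]+b[...,2])/2
print("rows 266-277, now/before col 327-330 redness"); print(np.c_[np.arange(266,278),red[266:278,327:331].mean(1),rb[266:278,327:331].mean(1)].round(0))
for z in (.069,.071,.073,.075): print(z,"top centre row",proj("scene",[.5001,.0697,z]))
print("heights",[[round(float(at_d("scene",y,x,D[y,x])[2])*1000,1) for x in range(326,332)] for y in range(268,275)])
cv2.imwrite("pics/pin.png",cv2.resize(np.hstack([b,I])[255:285].take(list(range(310,350))+list(range(950,990)),1)[:,:,::-1].astype(np.uint8),None,fx=8,fy=8,interpolation=cv2.INTER_NEAREST))
E
python3 look.py; python3 pin.py
```

```text
t 11.4 tcp [0.5449 0.1517 0.0862] jaw -17.120975372996725 F [3.5564 5.9609 1.9471] T [ 1.2036 -0.9345  0.2637] open 0.01100489532192992 q7 -0.3100912531507622 eff [ 1.1195  1.4514 -0.2599]
pin 14 [271.2857 328.5   ] 270 273 h [np.float64(0.07235673996293501), np.float64(0.07275195132744394), np.float64(0.07295924078225213)]
rows 266-277, now/before col 327-330 redness
[[266.  14.  14.]
 [267.  15.  15.]
 [268.  26.  14.]
 [269.  68.  15.]
 [270. 133.  37.]
 [271. 151.  96.]
 [272. 101. 116.]
 [273.  44.  66.]
 [274.  13.  17.]
 [275.  12.  11.]
 [276.  14.  14.]
 [277.  14.  13.]]
0.069 top centre row (np.float64(271.47933011333697), np.float64(328.7170308221832))
0.071 top centre row (np.float64(270.52526240291354), np.float64(328.70158827538654))
0.073 top centre row (np.float64(269.5695114816923), np.float64(328.68611761718205))
0.075 top centre row (np.float64(268.6120750730817), np.float64(328.67061880632957))
heights [[64.7, 65.0, 65.2, 64.9, 64.4, 64.7], [65.2, 64.8, 65.1, 65.3, 65.3, 65.4], [64.8, 71.8, 71.9, 71.9, 71.4, 65.0], [67.8, 71.7, 72.6, 72.2, 71.5, 70.2], [68.0, 70.4, 70.3, 69.9, 69.8, 68.2], [68.8, 68.5, 68.3, 68.7, 68.0, 68.5], [68.0, 67.5, 68.5, 68.0, 67.8, 67.6]]
```

The pin is about 2.6–4 mm up. I'll add 3°, release and retreat upward.

Request:
servo_tool(series=[[[0,0,0,0,0,-1,255],[0,0,0,0,0,-1,255],[0,0,0,0,0,-1,255],[0,0,0,0,0,0,255],[0,0,0,0,0,0,255],[0,0,0,0,0,0,255],[0,0,0,0,0,0,255],[0,0,0,0,0,0,255],[0,0,0,0,0,0,255],[0,0,0,0,0,0,255]]])

```text
t: 12.78
tcp_pos: [0.545, 0.1517, 0.0862]
orientation: [0.985, -0.175, 0.002, -0.001]
wrist_force: [3.5, 6.4, 1.7]
opening: 0.0114
```

Request:
servo_tool(series=[[[0,0,0,0,0,0,220],[0,0,0,0,0,0,190],[0,0,0,0,0,0,160],[0,0,0,0,0,0,140],[0,0,0,0,0,0,140],[0,0,0,0,0,0,140],[0,0,0.005,0,0,0,140],[0,0,0.015,0,0,0,140],[0,0,0.02,0,0,0,140],[0,0,0.02,0,0,0,140]]])

```text
t: 13.62
tcp_pos: [0.5427, 0.1506, 0.1464]
orientation: [0.984, -0.176, -0.001, 0.0]
wrist_force: [0.1, 0.4, -0.1]
opening: 0.0387
```

```bash
python3 look.py r1; python3 pin.py
```

```text
t 13.6167 tcp [0.5427 0.1506 0.1464] jaw -20.281447932517636 F [ 0.0989  0.3955 -0.0914] T [ 0.0392 -0.005  -0.0179] open 0.03872346068862056 q7 -0.3926247121012412 eff [-0.259  -0.8454  0.2697]
pin 16 [271.  328.5] 269 273 h [np.float64(0.0722582756282596), np.float64(0.07281837811863368), np.float64(0.07339925451563423)]
rows 266-277, now/before col 327-330 redness
[[266.  14.  14.]
 [267.  18.  15.]
 [268.  41.  14.]
 [269.  93.  15.]
 [270. 145.  37.]
 [271. 148.  96.]
 [272.  99. 116.]
 [273.  44.  66.]
 [274.  13.  17.]
 [275.  12.  11.]
 [276.  14.  14.]
 [277.  14.  13.]]
0.069 top centre row (np.float64(271.47933011333697), np.float64(328.7170308221832))
0.071 top centre row (np.float64(270.52526240291354), np.float64(328.70158827538654))
0.073 top centre row (np.float64(269.5695114816923), np.float64(328.68611761718205))
0.075 top centre row (np.float64(268.6120750730817), np.float64(328.67061880632957))
heights [[65.3, 65.0, 65.3, 64.5, 65.4, 64.9], [64.8, 65.3, 65.4, 72.1, 64.4, 64.9], [65.0, 72.3, 72.2, 71.9, 72.4, 65.3], [68.7, 71.8, 71.9, 72.2, 72.1, 70.7], [68.3, 69.3, 70.2, 70.9, 69.9, 68.5], [68.0, 68.1, 68.5, 68.3, 68.3, 67.9], [67.3, 68.1, 68.2, 67.2, 67.5, 67.3]]
```

View pics/r1.png

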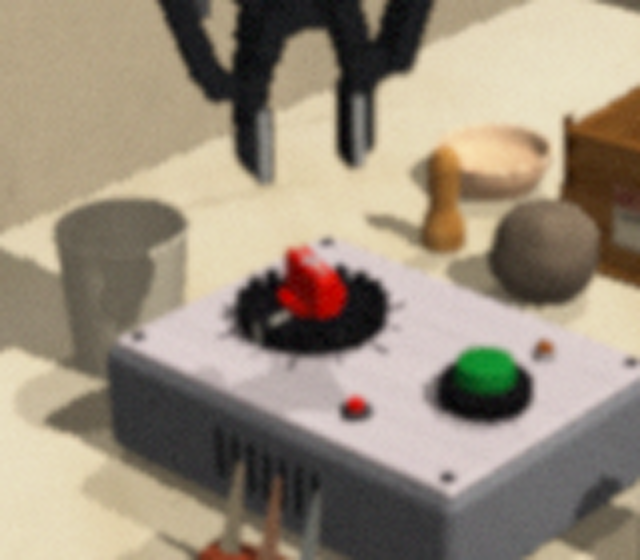

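The knob is released and turned, the pin is visibly up (crop 355,405) by about 3.7 mm, and the white mark is unchanged. Next is the button at about (0.550, 0.0385).

Request:
servo_tool(series=[[[0.001,-0.016,0,0,0,0,255],[0.001,-0.016,0,0,0,0,255],[0.001,-0.016,0,0,0,0,255],[0.001,-0.016,0,0,0,0,255],[0.001,-0.016,0,0,0,0,255],[0.001,-0.016,0,0,0,0,255],[0.001,-0.016,0,0,0,0,255],[0,0,-0.02,0,0,0,255],[0,0,-0.02,0,0,0,255],[0,0,0,0,0,0,255]]])

```text
t: 15.0
tcp_pos: [0.5481, 0.0387, 0.1027]
orientation: [0.984, -0.176, -0.003, 0.001]
wrist_force: [-0.8, 0.2, -0.6]
opening: -0.0002
```

Request:
servo_tool(series=[[[0,0,0,0,0,0,255],[0,0,0,0,0,0,255],[0,0,0,0,0,0,255],[0,0,0,0,0,0,255],[0,0,0,0,0,0,255],[0,0,0,0,0,0,255],[0,0,0,0,0,0,255],[0,0,0,0,0,0,255],[0,0,0,0,0,0,255],[0,0,0,0,0,0,255]]])

```text
t: 15.83
tcp_pos: [0.5502, 0.0389, 0.1058]
orientation: [0.984, -0.176, 0.0, -0.0]
wrist_force: [-0.1, 0.2, -0.1]
opening: -0.0001
```

```bash
python3 look.py b1
```

```text
t 15.8333 tcp [0.5502 0.0389 0.1058] jaw -20.270421282541037 F [-0.0545  0.1961 -0.1127] T [ 0.0091 -0.0073  0.0052] open -0.00013723757933299354 q7 -0.16539084674939686 eff [ 0.011   0.0032 -0.0003]
pin 16 [271.  328.5] 269 273 h [np.float64(0.07238829712958172), np.float64(0.07302726867084897), np.float64(0.07397875359891626)]
```

View pics/b1.png

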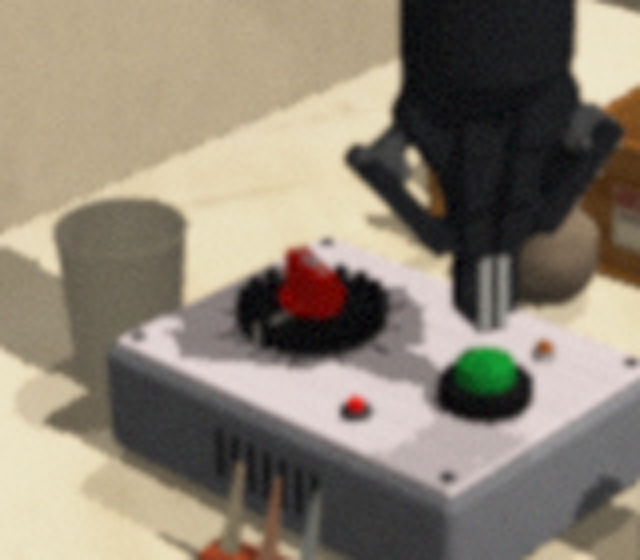

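The shut fingertips sit right above the button (crop 487,325 over 487,365). Pressing now.

Request:
servo_tool(series=[[[0,0,-0.006,0,0,0,255],[0,0,-0.006,0,0,0,255],[0,0,-0.005,0,0,0,255],[0,0,-0.003,0,0,0,255],[0,0,-0.0025,0,0,0,255],[0,0,-0.0018,0,0,0,255],[0,0,0,0,0,0,255],[0,0,0,0,0,0,255],[0,0,0,0,0,0,255],[0,0,0,0,0,0,255]]])

```text
t: 16.72
tcp_pos: [0.55, 0.039, 0.0821]
orientation: [0.984, -0.176, -0.0, -0.0]
wrist_force: [-2.6, 0.8, 9.9]
opening: -0.0002
```

It took 9.9 N at z=0.082, so the button is fully in (5 N needed). Releasing and retreating.

Request:
servo_tool(series=[[[0,0,0.005,0,0,0,255],[0,0,0.01,0,0,0,255],[0,0,0.015,0,0,0,255],[0,0,0.015,0,0,0,255],[0,0,0.015,0,0,0,255],[0,0,0.015,0,0,0,255],[0,0,0.015,0,0,0,255],[0,0,0,0,0,0,255],[0,0,0,0,0,0,255],[0,0,0,0,0,0,255]]])

```text
t: 17.55
tcp_pos: [0.5498, 0.0391, 0.1711]
orientation: [0.984, -0.176, -0.0, 0.0]
wrist_force: [-0.1, 0.9, -0.2]
opening: 0.0005
```

```bash
python3 look.py e1
python3 - <<'E'
from m import *
p,d=ctrl.grab_frame("scene"); a=[b for b in blobs(np.ascontiguousarray(p[:,:,::-1]),"green") if b[0]>60]
D0=np.load("pics/scene0d.npy")
for n,c,m in a: print("green",n,c,"h now",at_d("scene",260,361,d[260,361])[2],"before",at_d("scene",260,361,D0[260,361])[2])
for n in("dial_mark","beaker","glaze_jar","cone_pat"):
    print(n,[(round(m["confidence"],2),round(m["at"][0]*480,1),round(m["at"][1]*640,1)) for m in ctrl.mark_of(n,"scene")[:1]])
E
```

```text
t 17.55 tcp [0.5498 0.0391 0.1711] jaw -20.26218499628672 F [-0.0651  0.902  -0.1523] T [-0.0081 -0.0271  0.0002] open 0.0005124749743948814 q7 -0.21047517499016713 eff [ 0.0357  0.0058 -0.0092]
pin 16 [271.  328.5] 269 273 h [np.float64(0.07189459634786377), np.float64(0.07209028016773211), np.float64(0.07366537229183834)]
green 160 [262.9812 360.9   ] h now 0.08640403394352603 before 0.08760196530258191
dial_mark [(0.68, 252.0, 305.5)]
beaker [(0.85, 256.9, 273.3)]
glaze_jar [(0.76, 310.7, 414.0)]
cone_pat [(0.71, 314.8, 306.9)]
```

View pics/e1.png

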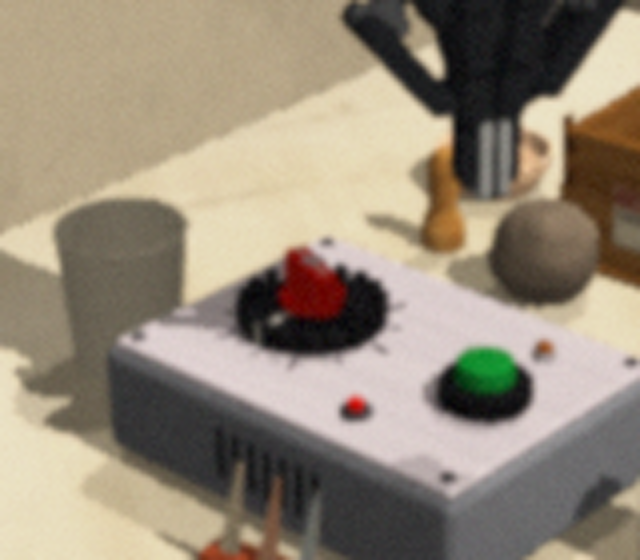

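The button is out again, the pin is up, the dial mark is at its place in the picture, and the gripper is free.

```bash
python3 -c "
from station import ctrl
print(ctrl.finish_job())"
```

```text
the job is handed in; nothing more can be done
None
```

I locked the temperature and then started the kiln controller, and handed the job in at about 18 s. `finish_job` gives no verdict, so the results below are my own checks.

- **Lock:** I gripped the red bar and turned it clockwise about 116°. It bit after more than 90°, with the torque rising to about 0.30 Nm. The pin now stands about 3.7 mm up by image edge; the depth readings give roughly 3 to 4.5 mm.
- **Start button:** I pressed it only after the lock had bitten. The press reached z = 0.082 m at 9.9 N, against the 5 N it needs to be fully in. Afterwards the picture shows it out again; its depth height of 86.4 mm against 87.6 mm before is within noise.
- **Dial and bystanders:** The dial mark looks unmoved in the picture. The network's point for it shifted about 2.7 pixels (roughly 4–5 mm), more than the 3 mm limit. I took that as network noise, because the picture shows the mark in its old place. The beaker, jar and cones shifted by at most 4.4 pixels, also by the network, and nothing came near them.
- **Arm:** The gripper is free, with under 1 N at the wrist.
- **Disagreement:** The network's first pin location was wrong (it pointed at the beaker), so I located the pin by colour and depth instead.

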